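# Park the slide's index plunger and bring the fossil up to the camera

### The arm

A 7-joint arm with a two-finger parallel gripper is mounted at the origin on the work surface. World frame = base frame: x ahead of the robot, y to its left, z up, the work surface at z = 0. Lengths are in m, angles in rad, forces in N, time in s.
With the tool pointing down it reaches from about 0.4 to 0.85 m from the base axis. Payload 10.4 kg.
Tool frame: the origin (TCP) lies at the very end of the fingers, on their centre line; the grasp point (between the pads) lies 19 mm behind it; z points along the fingers, y is the line along which they close (so a half turn about z gives the same grasp; the last joint's range is limited). The gripper opens to 87 mm and grips with 3 to 60 N. Pads are 19 mm wide; open, the fingers measure 117 mm over their backs; the gripper's body (75 mm by 190 mm) begins 51 mm behind the grasp point.
Start: joints at [-1.202, 0.332, -0.065, 1.46, 0.022, 1.35, -0.088], TCP at [0.239, 0.578, 0.223] pointing down, gripper open.
Joint ranges: [-2.6, 2.6], [-0.5, 2.12], [-1.47, 1.34], [0.16, 2.42], [-1.27, 4.41], [0.06, 2.06], [-2.6, 2.6]. Speed limits (rad/s): [2.22, 2.22, 2.79, 2.79, 3.14, 3.14, 3.14].

### API

Orientations are given as a unit quaternion [x, y, z, w].
In Python, from bench import r gives the robot as it stands.
- The arm moves only by the shell command python3 -m jog [FORCE], which reads ROWS from standard input. ROWS is a JSON object with one list for each field, all of the same length, 1 to 12, a row being the entries at one place: sx, sy, sz (the shift in a scale on which 1.0 is 0.5 m), turn (a turn about the tool's z in normalised numbers (1 is pi rad)), aperture (the finger opening in m); each row is the pose to reach, as a shift and turn from the pose commanded when the command began, along the tool's axes at that moment; what a row does not reach only later rows make up. A row lasts 1/10 s, in which the tool goes at most 0.05 m and 0.15 rad, less where a joint would pass 70% of its speed; a pose out of reach is approached as far as the arm can. The fingers move at their own pace and stop on an object; FORCE is the grip in N (left out, the last holds). Time passes only in rows, so rows that do not move let the fingers close. It prints the time, the measured TCP pose, the force, the opening and the grip force at its end. A shift or turn number past 1, either way, is cut back to 1. Input that does not fit is refused with a message, and nothing moves.
- r.read_state(): the state, without advancing time (a new reading comes with each control period).
- r.camera(name): name is "side" or "top" or "wrist"; returns a dict with "img" (400x640x3 uint8, red, green, blue), "fx", "fy", "cx", "cy" (pixels), "k1" (the pictures are not rectified: a ray, as slopes to the right and down, at radius r is drawn at 1 + k1 r^2 times it, then the intrinsics apply), "pose" (4x4, takes a point from camera to world coordinates). Camera axes: x right, y down, z forward; pixel columns grow to the right and rows downward; lengths in m; the calibration is good to about 2 mm. A picture is of the moment at which its call begins. There is no depth.
- r.close_job(): hands the job in; it is judged then, once.
Trained networks look in the newest picture that a camera, given by its name, has taken for a name from the list of things; names that differ only in an ending like _2 or _b are one class to them, and where a whole thing is asked for, a point or a joint stands for the part that bears it (a point fixed in the world has none). Each returns a list of dicts, best first, with "p" (0 to 1); they miss things now and then, are a little off and sometimes report something else, mostly with a low value. They report only what shows in the picture. A call takes as long as a camera call. They do not tell look-alikes from the thing itself.
- r.recognise(camera, label): "position" ([column, row] as shares, 0 to 1, of the picture: columns of its width, rows of its height, amid what is visible of it).
- r.regions_of(camera, label): "pixels" (400x640 bool, what is visible of it) and "position" ([column, row] as shares, 0 to 1, of the picture: columns of its width, rows of its height, amid what is visible of it).
The state is a dict: "time": time; "joint_positions": joint angles; "joint_vel": joint speeds; "joint_torque": joint torques, N m; "ee_pos": TCP position; "eef_rot": TCP orientation; "ft_force": force on the tool from outside, world axes, zero at the start; "torque": the same for the moment, N m; "width": finger opening in m; "grip_force": force on a finger pad.
Only numpy, scipy, OpenCV 4.12 (cv2) and the standard library are available. Lean on these libraries where they do the work, as an engineer would, in place of code of your own. Each camera call takes 0.05 s, during which the arm holds its last target. There are 200 camera calls.

### The job

The fossil's imaging slide is locked by a sprung plunger. Pull the black knob up, twist it clockwise until its guide pin can be let down into the shallow rest notch, and let go so that the plunger stays retracted; then slide the carriage by its blue handle all the way to its stop at the camera. Feel for the notch and the stops rather than forcing the plunger, keep the fossil in place on its tray, and leave the calliper, jar and loupe alone.

Things in the scene. Friction and masses are not known exactly. Their poses are not given: they have to be found in the camera images.
- rig: Imaging slide fixed to the table: grey base, 12 mm thick, x -140..80, y -130..270 mm from its origin on the table; its y axis is the travel direction, towards the white camera housing (x -33..57, y 195..261, 125 mm high). Aluminium plunger bracket, top 64 mm above the table. Plunger axis at (-85, 0), carriage handle at (22, -62) mm at the start. z up.
- collar: Brass collar, 43 mm wide, on the bracket. Origin on the plunger axis at the bracket's top; x axis points along the deep slot (floor 8 mm up) where the guide pin starts. Clockwise from above follow a flat land 21 mm up, the rest notch (floor 17 mm up), land again and, at 107 degrees, a stop wall 31 mm up; a wall also bounds the slot anticlockwise. Slot and notch 6.8 mm wide, pin 5 mm square.
- plunger: Sprung steel plunger in the collar, carrying knob and guide pin (120 g in all); slides straight up. Origin at the collar's origin when locked, rising with it. Spring: 5 N when locked, 0.45 N more per mm. The pin passes the land at 13 mm of lift, rests in the notch at 9 mm, and 17 mm is a rigid stop. Its 10 mm tip reaches 5 mm into the carriage when locked.
- knob_top (a point): Centre of the top face of the round black knob: 28 mm in diameter, 30 mm high, upright, yellow pointer on top in line with the guide pin. It is 64 mm above the collar's origin (128 mm above the table) when locked, 73 mm when the pin rests in the notch, 77 mm on the land, 81 mm at full pull. The collar walls end 3 mm below the knob's underside when locked.
- knob (a joint): Turn of knob and guide pin, rad, clockwise from above; 0 = pin in line with the deep slot; turns easily when lifted. The middle of the rest notch is somewhere from 0.87 to 1.43 (50 to 82 degrees), different each time and not measured: find it by feel. The pin bears on the collar 14 to 21 mm out from the axis and has 0.9 mm of play each side in the notch.
- carriage (a joint): Travel of the carriage in m along the rig's y: 0 = locked start, 0.100 = at the stop by the camera. About 1.5 N of friction, plus 6 N per m/s.
- handle_top (a point): Centre of the top of the carriage's blue handle: an upright round post, 16 mm in diameter, 46 mm high (top 76 mm above the table), standing on the carriage plate whose top is 30 mm above the table.
- tray_pad (a point): Centre of the foam floor of the carriage's tray, 35 mm above the table; tray 88 mm square with a rim 7 mm above the foam; moves with the carriage. It is 90 mm ahead (rig +y) and 10 mm to rig -x of the handle.
- specimen: Loose brown fossil piece, a dome 54 mm across and 35 mm high, 90 g, lying on the foam. Origin at the centre of its underside.
- calliper: Bystander: loose digital calliper lying flat, 160 mm long, up to 10 mm high, origin under its middle.
- jar: Bystander: loose small jar, 44 mm across, 60 mm high, origin under its centre.
- loupe: Bystander: loose black hand loupe lying flat, about 112 mm long, 14 mm high, origin under its middle.
Things that resemble listed ones, but are neither listed nor needed, are in the scene too. There is more than one size of the specimen; the job needs the middle-sized.

How it is judged:
On the way, in this order (a step that is already met when the one before it is completed fails the run):
1. the knob is pulled up past the land of the collar (z of knob_top in the frame of collar above 0.0765 m), for 0.1 s.
2. the guide pin rests in the rest notch with the fingers off the knob, so the plunger stays retracted (z of knob_top in the frame of collar between 0.0715 and 0.0748 m and value of joint knob above 0.7 rad and contact force between the fingers and plunger below 0.05 N), for 0.3 s.
3. the carriage is slid to its stop at the camera (value of joint carriage above 0.096 m), for 0.2 s.
At the end, for the whole second after the job is handed in: The guide pin rests in the rest notch (knob top 71.5 to 74.8 mm above the collar's origin, turned clockwise), the carriage is within 4 mm of its stop at the camera, and the fossil lies still within 12 mm of the middle of its pad (z of knob_top in the frame of collar between 0.0715 and 0.0748 m and value of joint knob above 0.7 rad and value of joint carriage above 0.096 m and distance between specimen and tray_pad below 0.012 m and linear speed of specimen below 0.02 m/s); the robot touches nothing.
It fails at once if the plunger or its guide pin is forced against the collar with more than 30 N (contact force between plunger and collar above 30 N).
It fails at once if the fossil slides more than 12 mm from the middle of its pad or tips by more than 0.3 rad (distance between specimen and tray_pad above 0.012 m or angle between specimen's own z axis and vertical above 0.3 rad).
It fails at once if the calliper, jar or loupe is moved more than 20 mm (distance of any of calliper, jar, loupe from where it was at the start of the episode above 0.02 m).
It also fails if it takes over 72 s, if anything falls off the work surface, if the arm or the gripper's body presses on something with over 40 N, if the wrist force passes 120 N, or if a joint passes its speed limit or range.

## Working session

There is one attempt and no reset: what is moved stays moved. The work goes in short steps, Python scripts to look and compute and a shell command to move; the robot and the scene stay as the last step left them, time stands still between calls to the robot, and variables do not carry over. Pictures are saved under pics/ and viewed, at most 10 in all, crops included, and the job is handed in when it is done.

```bash
ls; mkdir -p pics; cat > h.py <<'E'
import numpy as np, cv2
from bench import r
def ray(c,u,v):
    K=np.array([[c['fx'],0,c['cx']],[0,c['fy'],c['cy']],[0,0,1.]])
    p=cv2.undistortPoints(np.array([[[u,v]]],float),K,np.array([c['k1'],0,0,0,0]))[0,0]
    d=c['pose'][:3,:3]@np.array([p[0],p[1],1]); return c['pose'][:3,3],d/np.linalg.norm(d)
def at_z(c,u,v,z):
    o,d=ray(c,u,v); return o+d*(z-o[2])/d[2]
def proj(c,P):
    q=np.linalg.inv(c['pose'])@np.append(P,1); x,y=q[:2]/q[2]; s=1+c['k1']*(x*x+y*y)
    return c['fx']*x*s+c['cx'],c['fy']*y*s+c['cy']
def tri(rays):
    A=sum(np.eye(3)-np.outer(d,d) for o,d in rays); b=sum((np.eye(3)-np.outer(d,d))@o for o,d in rays)
    return np.linalg.solve(A,b)
def save(c,n): cv2.imwrite('pics/'+n,c['img'][:,:,::-1])
E
python3 - <<'E'
from h import *
s=r.read_state(); print(s['ee_pos'],s['eef_rot'],s['width'],s['ft_force'])
for n in ['top','side']:
    c=r.camera(n); c['pose']=np.array(c['pose']); save(c,n+'1.png'); print(n,c['fx'],c['k1'],c['pose'].round(3).tolist())
    for l in ['knob_top','knob','handle_top','collar','specimen','tray_pad','jar','loupe','calliper','rig']:
        print(l,[(round(d['p'],2),round(d['position'][0]*640,1),round(d['position'][1]*400,1)) for d in r.recognise(n,l)[:4]])
E
```

```text
pics
[0.23852077 0.577253   0.22174594] [ 1.94638326e-01  9.80874804e-01 -7.28647944e-04 -1.04907284e-04] 0.08683597371570076 [-0.2742698  -0.56122641  0.18707344]
top 395.34318583380497 -0.07761922862438862 [[-0.018, -0.996, 0.088, 0.599], [-0.999, 0.022, 0.036, -0.037], [-0.037, -0.088, -0.995, 0.966], [0.0, 0.0, 0.0, 1.0]]
knob_top [(0.47, 301.4, 291.1)]
knob [(0.68, 303.7, 291.9)]
handle_top [(0.8, 319.5, 254.0)]
collar [(0.67, 316.6, 254.2), (0.5, 305.4, 288.1)]
specimen [(0.91, 301.6, 243.8), (0.81, 398.1, 175.4), (0.58, 331.8, 141.6)]
tray_pad [(0.8, 318.1, 253.9)]
jar [(0.54, 354.2, 201.6), (0.41, 304.3, 283.9)]
loupe [(0.69, 253.0, 180.0)]
calliper [(0.79, 412.7, 292.3)]
rig [(0.77, 280.4, 257.8)]
side 483.938095649876 0.007868765313465661 [[0.991, -0.099, 0.094, 0.581], [-0.135, -0.608, 0.782, -0.729], [-0.021, -0.787, -0.616, 0.67], [0.0, 0.0, 0.0, 1.0]]
knob_top [(0.7, 222.3, 187.6)]
knob [(0.86, 221.6, 192.9)]
handle_top [(0.64, 263.7, 231.7)]
collar [(0.84, 226.4, 204.7)]
specimen [(0.85, 379.7, 297.2), (0.71, 278.5, 209.3), (0.62, 406.2, 238.5)]
tray_pad [(0.64, 263.9, 232.8)]
jar []
loupe [(0.68, 346.5, 178.8), (0.21, 223.6, 193.0)]
calliper [(0.56, 223.3, 331.8)]
rig [(0.68, 221.2, 332.8), (0.63, 262.4, 216.9), (0.49, 220.5, 188.3)]
```

View pics/top1.png

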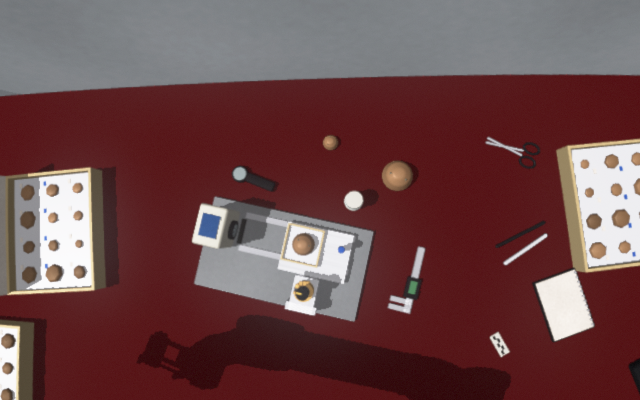

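View pics/side1.png

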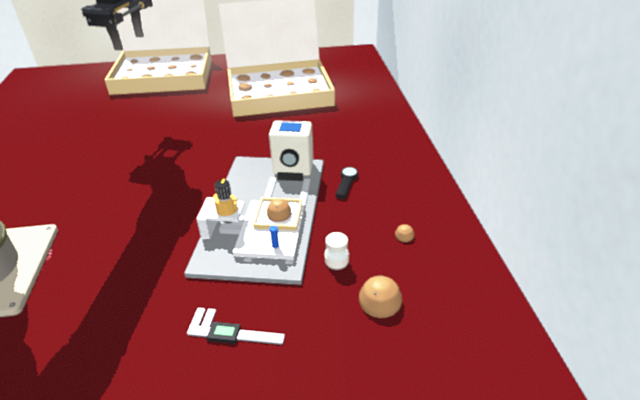

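Top view: base corners about (217,197), (373,231), (355,320), (195,283); knob (303,291), handle (341,249), fossil (303,244), and the jar and loupe sit beyond the far edge. Side view: knob (223,185), handle (274,235). I'll zoom in next.

```bash
python3 - <<'E'
from h import *
t=cv2.imread('pics/top1.png')[185:335,180:390]; s=cv2.imread('pics/side1.png')[150:290,180:340]
a=cv2.resize(t,None,fx=3.8,fy=3.8,interpolation=cv2.INTER_CUBIC)
cv2.imwrite('pics/topz.png',a); cv2.imwrite('pics/sidez.png',cv2.resize(s,None,fx=4.2,fy=4.2,interpolation=cv2.INTER_CUBIC))
E
```

```text
(no output)
```

View pics/topz.png

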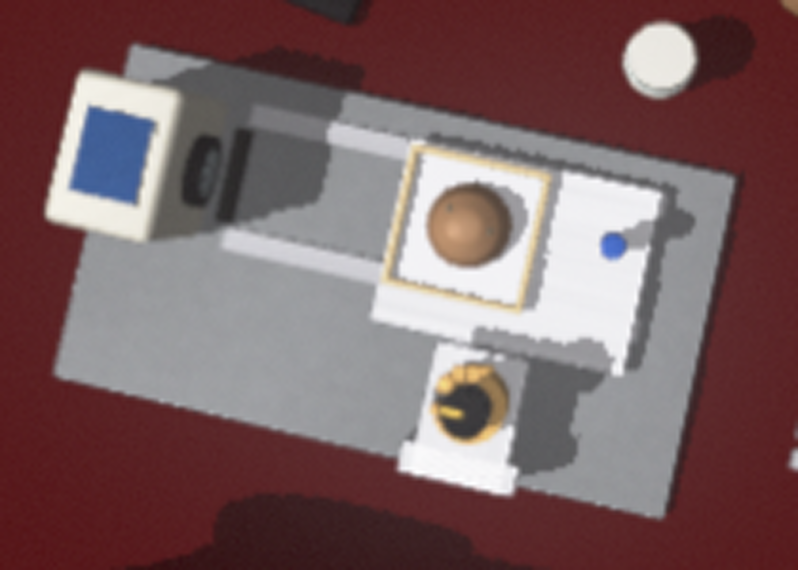

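View pics/sidez.png

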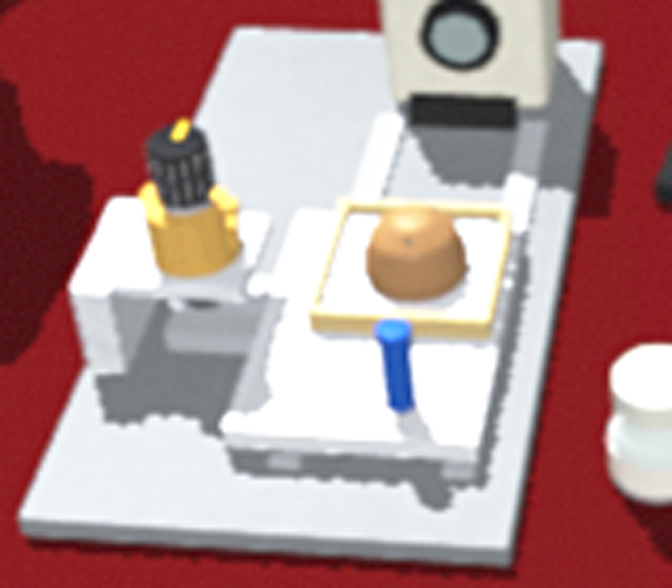

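Zooms: both views show the base corners clearly. The pointer is at top-crop (450,411), toward rig +y; the handle top is at (612,246). Next I fit the rig pose.

```bash
cat > fit.py <<'E'
from h import *
from scipy.optimize import least_squares
obj={'a':(.08,.27,.012),'b':(.08,-.13,.012),'c':(-.14,-.13,.012),'d':(-.14,.27,.012),'h':(.022,-.062,.076),'k':(-.085,0,.128)}
T={'a':(133,45),'b':(737,175),'c':(665,518),'d':(54,376),'h':(612,244),'k':(465,410)}
S={'a':(603,40),'b':(512,548),'c':(22,520),'d':(235,28),'h':(394,328),'k':(177,136)}
C={n:r.camera(n) for n in ['top','side']}
for c in C.values(): c['pose']=np.array(c['pose'])
up=lambda p,s,o:((p[0]+.5)/s-.5+o[0],(p[1]+.5)/s-.5+o[1])
def W(q,P):
    c,s=np.cos(q[2]),np.sin(q[2]); return np.array([q[0]+c*P[0]-s*P[1],q[1]+s*P[0]+c*P[1],P[2]])
def mk(n,D,s,o):
    return lambda q:np.array([np.subtract(proj(C[n],W(q,obj[k])),up(D[k],s,o)) for k in D]).ravel()
ft=mk('top',T,3.8,(180,185)); fs=mk('side',S,4.2,(180,150))
x0=[.6,-.05,-.2]
for f in (ft,fs,lambda q:np.r_[ft(q),fs(q)]):
    s=least_squares(f,x0,loss='soft_l1'); print(s.x.round(4),f(s.x).reshape(-1,2).round(1).tolist())
q=s.x; np.save('rig.npy',q)
print('knob',W(q,obj['k']),'handle',W(q,obj['h']))
print('tri knob',tri([ray(C['top'],*up(T['k'],3.8,(180,185))),ray(C['side'],*up(S['k'],4.2,(180,150)))]))
print('tri handle',tri([ray(C['top'],*up(T['h'],3.8,(180,185))),ray(C['side'],*up(S['h'],4.2,(180,150)))]))
p1=at_z(C['top'],*up((438,411),3.8,(180,185)),.128);p2=at_z(C['top'],*up((463,411),3.8,(180,185)),.128);print('pointer',np.arctan2(*(p1-p2)[1::-1]))
E
python3 fit.py
```

```text
[ 0.5609  0.0203 -0.2316] [[-0.6, -0.7], [0.2, -0.4], [0.1, 0.0], [-0.2, 0.1], [0.6, 0.1], [-0.1, 0.9]]
[ 0.563   0.0205 -0.2333] [[-0.2, 0.1], [-0.0, 0.0], [-0.6, -0.2], [0.1, -0.2], [0.4, -0.3], [0.3, 0.9]]
[ 0.5622  0.0204 -0.2323] [[-0.6, -1.3], [0.1, -0.9], [0.0, -0.5], [-0.3, -0.5], [0.5, -0.5], [-0.2, 0.3], [-0.7, 0.1], [-0.4, 0.1], [-1.0, -0.1], [-0.4, -0.2], [-0.0, -0.2], [-0.1, 1.0]]
knob [0.47947621 0.03998365 0.128     ] handle [ 0.56933147 -0.04498123  0.076     ]
tri knob [0.48024084 0.03937192 0.13060569]
tri handle [ 0.56876189 -0.04383157  0.07450948]
pointer 1.5600902641595005
```

Both cameras agree to about 1–2 mm: knob (0.480, 0.040), handle (0.569, -0.045), and the triangulated heights match. Moving above the knob.

Units first: shifts go in shares of 0.5 m and turns go in shares of pi rad. So -0.39 m / 0.5 = -0.78, -0.22 m / 0.5 = -0.44.

```bash
echo '{"sx":[-0.06, -0.12, -0.2, -0.26, -0.34, -0.4, -0.48, -0.54, -0.62, -0.68, -0.74, -0.78], "sy":[-0.06, -0.12, -0.18, -0.24, -0.32, -0.38, -0.44, -0.5, -0.58, -0.64, -0.7, -0.74], "sz":[0, 0, 0, 0, 0, 0, 0, 0, 0, 0, 0, 0], "turn":[0, 0, 0, 0, 0, 0, 0, 0, 0, 0, 0, 0], "aperture":[0.087, 0.087, 0.087, 0.087, 0.087, 0.087, 0.087, 0.087, 0.087, 0.087, 0.087, 0.087]}' | python3 -m jog && echo '{"sx":[-0.04, -0.076, -0.076, -0.076], "sy":[-0.04, -0.068, -0.068, -0.068], "sz":[0, 0, 0, 0], "turn":[0, 0, 0, 0], "aperture":[0.087, 0.087, 0.087, 0.087]}' | python3 -m jog; python3 - <<'E'
from h import *
s=r.read_state();print(s['time'],s['joint_positions'],s['ee_pos'],s['eef_rot'],s['ft_force'])
c=r.camera('wrist');c['pose']=np.array(c['pose']);save(c,'w1.png')
for p in [(.4795,.04,.128)]: print(proj(c,p))
print([(d['p'],d['position']) for d in r.recognise('wrist','knob_top')])
E
```

```text
time: 2.4
ee_pos: [0.4586, 0.0835, 0.2229]
eef_rot: [0.196, 0.981, 0.0, 0.0]
ft_force: [0.3, 1.1, -0.2]
width: 0.0872
grip_force: 0.0
time: 2.8
ee_pos: [0.4799, 0.0409, 0.2225]
eef_rot: [0.195, 0.981, 0.0, -0.0]
ft_force: [-0.6, 0.2, 0.5]
width: 0.0867
grip_force: 0.0
2.8 [-6.06689783e-01 -3.10237243e-03  4.30200260e-01  1.84713552e+00
  1.02825630e-03  1.29735793e+00  1.00141525e+00] [0.47987004 0.04092366 0.22252168] [ 1.95047597e-01  9.80793765e-01  1.26719622e-04 -9.30281861e-05] [-0.58262124  0.17268952  0.50587932]
(np.float64(318.117258335002), np.float64(199.87878966684553))
[(0.69, [0.497, 0.485]), (0.16, [0.498, 0.4852])]
```

View pics/w1.png

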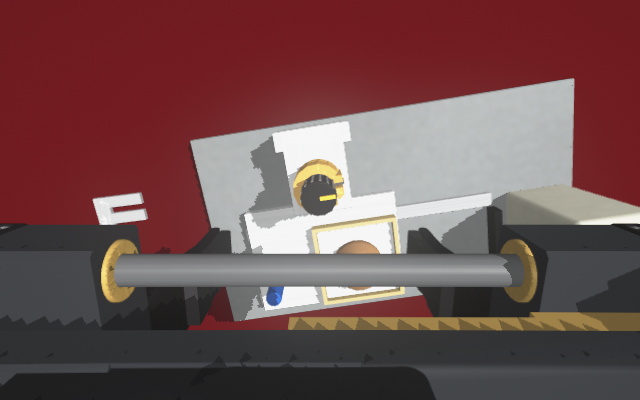

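Wrist view: knob top at about (318,195), pointer pointing right, nothing near the fingers' path. Checking the offset, then lowering.

To row units: 0.122 m / 0.5 = 0.244, 0.115 m / 0.5 = 0.23.

```bash
python3 - <<'E'
from h import *
c=r.camera('wrist');c['pose']=np.array(c['pose'])
print(c['fx'],at_z(c,318,195,.128),at_z(c,317,196,.128),c['pose'][:3,3])
s=r.read_state();print(s['ee_pos'])
E
echo '{"sx":[0, 0, 0, 0, 0, 0, 0, 0, 0], "sy":[0, -0.002, -0.002, -0.002, -0.002, -0.002, -0.002, -0.002, -0.002], "sz":[0, 0.04, 0.1, 0.16, 0.2, 0.23, 0.244, 0.244, 0.244], "turn":[0, 0, 0, 0, 0, 0, 0, 0, 0], "aperture":[0.06, 0.06, 0.06, 0.06, 0.06, 0.06, 0.06, 0.06, 0.06]}' | python3 -m jog
```

```text
349.4448735189643 [0.47566471 0.04232673 0.128     ] [0.47609772 0.04132551 0.128     ] [0.41781792 0.06671998 0.38586827]
[0.47962499 0.0419209  0.22253166]
time: 3.85
ee_pos: [0.48, 0.0402, 0.1012]
eef_rot: [0.195, 0.981, 0.0, 0.0]
ft_force: [-0.9, 0.4, 0.4]
width: 0.0598
grip_force: 0.0
```

To row units: 0.0015 m / 0.5 = 0.003.

```bash
echo '{"sx":[0.003, 0.003, 0.003, 0.003, 0.003, 0.003, 0.003], "sy":[0, 0, 0, 0, 0, 0, 0], "sz":[0, 0, 0, 0, 0, 0, 0], "turn":[0, 0, 0, 0, 0, 0, 0], "aperture":[0.05, 0.03, 0.02, 0.02, 0.02, 0.02, 0.02]}' | python3 -m jog 25
```

```text
time: 4.55
ee_pos: [0.4784, 0.0408, 0.1007]
eef_rot: [0.195, 0.981, 0.0, 0.0]
ft_force: [0.3, 0.2, 0.8]
width: 0.0274
grip_force: 25.0
```

To row units: -0.015 m / 0.5 = -0.03, -0.014 m / 0.5 = -0.028.

```bash
echo '{"sx":[0, 0, 0, 0, 0, 0, 0, 0, 0], "sy":[0, 0, 0, 0, 0, 0, 0, 0, 0], "sz":[-0.004, -0.008, -0.012, -0.016, -0.02, -0.024, -0.028, -0.03, -0.03], "turn":[0, 0, 0, 0, 0, 0, 0, 0, 0], "aperture":[0.02, 0.02, 0.02, 0.02, 0.02, 0.02, 0.02, 0.02, 0.02]}' | python3 -m jog
```

```text
time: 5.45
ee_pos: [0.478, 0.0408, 0.115]
eef_rot: [0.194, 0.981, 0.0, -0.0]
ft_force: [5.8, 2.7, -12.4]
width: 0.0274
grip_force: 25.0
```

To row units: -0.001 m / 0.5 = -0.002, -0.0005 m / 0.5 = -0.001, 0.3 rad / 3.1416 = 0.0955.

```bash
echo '{"sx":[-0.002, -0.002, -0.002, -0.002, -0.002], "sy":[0.001, 0.001, 0.001, 0.001, 0.001], "sz":[-0.001, -0.001, -0.001, -0.001, -0.001], "turn":[0, 0.0318, 0.0637, 0.0955, 0.0955], "aperture":[0.02, 0.02, 0.02, 0.02, 0.02]}' | python3 -m jog; python3 - <<'E'
from h import *
s=r.read_state();print(s['joint_positions'],s['torque'],s['ft_force'])
E
```

```text
time: 5.95
ee_pos: [0.4783, 0.0408, 0.1151]
eef_rot: [0.34, 0.941, -0.0, -0.001]
ft_force: [1.2, 3.0, -12.2]
width: 0.0276
grip_force: 25.0
[-0.60994943  0.10458161  0.45660298  1.98556097 -0.05279956  1.0647818
  0.74792789] [ 0.88175869 -0.36809905 -0.03142228] [  1.21273268   3.04590445 -12.22703281]
```

To row units: 0.48 rad / 3.1416 = 0.1528.

```bash
echo '{"sx":[0, 0, 0, 0, 0, 0], "sy":[0, 0, 0, 0, 0, 0], "sz":[0, 0, 0, 0, 0, 0], "turn":[0.0318, 0.0637, 0.0955, 0.1273, 0.1528, 0.1528], "aperture":[0.02, 0.02, 0.02, 0.02, 0.02, 0.02]}' | python3 -m jog; for i in 1 ; do echo '{"sx":[0, 0, 0], "sy":[0, 0, 0], "sz":[0.001, 0.002, 0.002], "turn":[0, 0, 0], "aperture":[0.02, 0.02, 0.02]}' | python3 -m jog; echo '{"sx":[0, 0], "sy":[0, 0], "sz":[0.0006, 0.0006], "turn":[0, 0], "aperture":[0.02, 0.02]}' | python3 -m jog;echo '{"sx":[0, 0], "sy":[0, 0], "sz":[0.0006, 0.0006], "turn":[0, 0], "aperture":[0.02, 0.02]}' | python3 -m jog; done; python3 - <<'E'
from h import *
s=r.read_state();print(s['ee_pos'],s['torque'],s['ft_force'])
c=r.camera('top');save(c,'t2.png')
E
```

```text
time: 6.55
ee_pos: [0.4784, 0.0408, 0.1154]
eef_rot: [0.552, 0.834, -0.001, -0.001]
ft_force: [1.1, 4.2, -12.2]
width: 0.0275
grip_force: 25.0
time: 6.85
ee_pos: [0.4785, 0.0407, 0.1146]
eef_rot: [0.552, 0.834, -0.0, -0.001]
ft_force: [-2.4, 5.3, -12.4]
width: 0.0272
grip_force: 25.0
time: 7.05
ee_pos: [0.4785, 0.0407, 0.1144]
eef_rot: [0.552, 0.834, -0.0, -0.001]
ft_force: [-3.3, 4.5, -12.6]
width: 0.027
grip_force: 25.0
time: 7.25
ee_pos: [0.4785, 0.0407, 0.1141]
eef_rot: [0.552, 0.834, -0.0, -0.001]
ft_force: [-3.0, 4.4, -11.9]
width: 0.0276
grip_force: 25.0
[0.47853831 0.04067326 0.11409564] [0.92401581 0.76215842 0.03393414] [ -2.98832701   4.35546548 -11.87517786]
```

To row units: 0.0003 m / 0.5 = 0.0006.

```bash
for i in 1; do echo '{"sx":[0, 0], "sy":[0, 0], "sz":[0.0006, 0.0006], "turn":[0, 0], "aperture":[0.02, 0.02]}' | python3 -m jog;echo '{"sx":[0, 0], "sy":[0, 0], "sz":[0.0006, 0.0006], "turn":[0, 0], "aperture":[0.02, 0.02]}' | python3 -m jog;echo '{"sx":[0, 0], "sy":[0, 0], "sz":[0.0004, 0.0004], "turn":[0, 0], "aperture":[0.02, 0.02]}' | python3 -m jog; done
```

```text
time: 7.5
ee_pos: [0.4785, 0.0407, 0.1138]
eef_rot: [0.552, 0.834, -0.0, -0.001]
ft_force: [-2.7, 4.9, -10.9]
width: 0.0276
grip_force: 25.0
time: 7.7
ee_pos: [0.4786, 0.0406, 0.1137]
eef_rot: [0.552, 0.834, -0.0, -0.001]
ft_force: [-3.9, 4.6, -9.0]
width: 0.0275
grip_force: 25.0
time: 7.9
ee_pos: [0.4786, 0.0406, 0.1137]
eef_rot: [0.552, 0.834, -0.0, -0.001]
ft_force: [-4.5, 4.1, -7.1]
width: 0.0273
grip_force: 25.0
```

To row units: 0.0006 m / 0.5 = 0.0012, -0.0003 m / 0.5 = -0.0006, 0.04 rad / 3.1416 = 0.0127.

```bash
echo '{"sx":[0.0012, 0.0012], "sy":[-0.0006, -0.0006], "sz":[0, 0], "turn":[0.0064, 0.0127], "aperture":[0.02, 0.02]}' | python3 -m jog;echo '{"sx":[0, 0], "sy":[0, 0], "sz":[0, 0], "turn":[0.0064, 0.0127], "aperture":[0.02, 0.02]}' | python3 -m jog;echo '{"sx":[0, 0], "sy":[0, 0], "sz":[0, 0], "turn":[0.0064, 0.0127], "aperture":[0.02, 0.02]}' | python3 -m jog;echo '{"sx":[0, 0], "sy":[0, 0], "sz":[0, 0], "turn":[0.0064, 0.0127], "aperture":[0.02, 0.02]}' | python3 -m jog; python3 - <<'E'
from h import *
s=r.read_state();print(s['ee_pos'],s['torque'],s['ft_force'])
E
```

```text
time: 8.1
ee_pos: [0.4785, 0.0408, 0.1137]
eef_rot: [0.57, 0.822, -0.0, -0.0]
ft_force: [-4.2, 3.2, -8.0]
width: 0.0277
grip_force: 25.0
time: 8.3
ee_pos: [0.4785, 0.0408, 0.1136]
eef_rot: [0.586, 0.81, -0.0, -0.0]
ft_force: [-5.1, 1.9, -6.8]
width: 0.0271
grip_force: 25.0
time: 8.5
ee_pos: [0.4785, 0.0408, 0.1137]
eef_rot: [0.602, 0.798, -0.0, -0.0]
ft_force: [-5.1, 2.0, -6.7]
width: 0.0273
grip_force: 25.0
time: 8.7
ee_pos: [0.4785, 0.0408, 0.1137]
eef_rot: [0.618, 0.786, -0.0, -0.0]
ft_force: [-4.8, 2.9, -7.4]
width: 0.0273
grip_force: 25.0
[0.47848507 0.04081309 0.11368362] [0.42549131 1.27132367 0.01615687] [-4.82894675  2.8624336  -7.42932374]
```

To row units: 0.04 rad / 3.1416 = 0.0127.

```bash
for i in 1; do echo '{"sx":[0, 0], "sy":[0, 0], "sz":[0, 0], "turn":[0.0064, 0.0127], "aperture":[0.02, 0.02]}' | python3 -m jog;echo '{"sx":[0, 0], "sy":[0, 0], "sz":[0, 0], "turn":[0.0064, 0.0127], "aperture":[0.02, 0.02]}' | python3 -m jog;echo '{"sx":[0, 0], "sy":[0, 0], "sz":[0, 0], "turn":[0.0064, 0.0127], "aperture":[0.02, 0.02]}' | python3 -m jog;echo '{"sx":[0, 0], "sy":[0, 0], "sz":[0, 0], "turn":[0.0064, 0.0127], "aperture":[0.02, 0.02]}' | python3 -m jog; done | grep -E 'pos|ft'; python3 - <<'E'
from h import *
s=r.read_state();print(s['eef_rot'],s['torque'],s['ft_force'])
E
```

```text
ee_pos: [0.4785, 0.0409, 0.1137]
ft_force: [-4.2, 2.8, -6.2]
ee_pos: [0.4785, 0.0409, 0.1137]
ft_force: [-5.6, 2.1, -6.1]
ee_pos: [0.4785, 0.0409, 0.1137]
ft_force: [-4.2, 2.2, -6.6]
ee_pos: [0.4785, 0.0409, 0.1137]
ft_force: [-5.1, 3.2, -6.6]
[ 6.79121989e-01  7.34025312e-01 -2.74734548e-04 -3.01107634e-04] [0.56816672 1.30991677 0.05266274] [-5.12471482  3.15076565 -6.61521453]
```

To row units: 0.04 rad / 3.1416 = 0.0127.

```bash
for i in 1; do echo '{"sx":[0, 0], "sy":[0, 0], "sz":[0, 0], "turn":[0.0064, 0.0127], "aperture":[0.02, 0.02]}' | python3 -m jog;echo '{"sx":[0, 0], "sy":[0, 0], "sz":[0, 0], "turn":[0.0064, 0.0127], "aperture":[0.02, 0.02]}' | python3 -m jog;echo '{"sx":[0, 0], "sy":[0, 0], "sz":[0, 0], "turn":[0.0064, 0.0127], "aperture":[0.02, 0.02]}' | python3 -m jog;echo '{"sx":[0, 0], "sy":[0, 0], "sz":[0, 0], "turn":[0.0064, 0.0127], "aperture":[0.02, 0.02]}' | python3 -m jog; done | grep -E 'pos|ft'; python3 - <<'E'
from h import *
s=r.read_state();print(s['eef_rot'],s['torque'],s['ft_force'])
E
```

```text
ee_pos: [0.4784, 0.0409, 0.1137]
ft_force: [-3.7, 2.7, -7.2]
ee_pos: [0.4785, 0.0409, 0.1136]
ft_force: [-5.2, 2.4, -6.0]
ee_pos: [0.4785, 0.0409, 0.1136]
ft_force: [-4.7, 2.7, -6.9]
ee_pos: [0.4784, 0.0409, 0.1136]
ft_force: [-3.8, 2.8, -8.6]
[ 7.35627673e-01  6.77385984e-01 -2.76157116e-04 -2.80565120e-04] [0.62392545 1.1562822  0.01987609] [-3.82321044  2.76868856 -8.57474112]
```

To row units: 0.02 rad / 3.1416 = 0.0064.

```bash
for i in 1; do echo '{"sx":[0, 0], "sy":[0, 0], "sz":[0, 0], "turn":[0.0064, 0.0064], "aperture":[0.02, 0.02]}' | python3 -m jog;echo '{"sx":[0, 0], "sy":[0, 0], "sz":[0, 0], "turn":[0.0064, 0.0064], "aperture":[0.02, 0.02]}' | python3 -m jog;echo '{"sx":[0, 0], "sy":[0, 0], "sz":[0, 0], "turn":[0.0064, 0.0064], "aperture":[0.02, 0.02]}' | python3 -m jog; done | grep -E 'pos|ft'; python3 - <<'E'
from h import *
s=r.read_state();print(s['eef_rot'],s['torque'],s['ft_force'])
E
```

```text
ee_pos: [0.4784, 0.0409, 0.1134]
ft_force: [-3.7, 3.2, -9.3]
ee_pos: [0.4784, 0.0409, 0.1134]
ft_force: [-4.3, 2.8, -9.6]
ee_pos: [0.4785, 0.041, 0.1134]
ft_force: [-4.0, 3.2, -10.8]
[ 7.55380060e-01  6.55286847e-01 -2.84674222e-04 -1.75833595e-04] [0.60565007 1.20940727 0.01898606] [ -3.99805926   3.16745348 -10.78262132]
```

```bash
for i in 1; do echo '{"sx":[0, 0, 0], "sy":[0, 0, 0], "sz":[0.0006, 0.001, 0.001], "turn":[0, 0, 0], "aperture":[0.02, 0.02, 0.02]}' | python3 -m jog;echo '{"sx":[0, 0, 0], "sy":[0, 0, 0], "sz":[0.0006, 0.001, 0.001], "turn":[0, 0, 0], "aperture":[0.02, 0.02, 0.02]}' | python3 -m jog; done | grep -E 'pos|ft'
```

```text
ee_pos: [0.4785, 0.041, 0.1129]
ft_force: [-3.5, 2.4, -10.9]
ee_pos: [0.4785, 0.0409, 0.1124]
ft_force: [-3.8, 3.3, -11.3]
```

The pin has entered the notch, so I'll keep lowering to its floor, expected at z ≈ 0.1097.

To row units: 0.001 m / 0.5 = 0.002, 0.0005 m / 0.5 = 0.001.

```bash
for i in 1; do echo '{"sx":[0, 0, 0], "sy":[0, 0, 0], "sz":[0.001, 0.002, 0.002], "turn":[0, 0, 0], "aperture":[0.02, 0.02, 0.02]}' | python3 -m jog;echo '{"sx":[0, 0, 0], "sy":[0, 0, 0], "sz":[0.001, 0.002, 0.002], "turn":[0, 0, 0], "aperture":[0.02, 0.02, 0.02]}' | python3 -m jog;echo '{"sx":[0, 0, 0], "sy":[0, 0, 0], "sz":[0.0008, 0.0014, 0.0014], "turn":[0, 0, 0], "aperture":[0.02, 0.02, 0.02]}' | python3 -m jog;echo '{"sx":[0, 0], "sy":[0, 0], "sz":[0.0006, 0.0006], "turn":[0, 0], "aperture":[0.02, 0.02]}' | python3 -m jog; done | grep -E 'pos|ft';python3 - <<'E'
from h import *
s=r.read_state();print(s['eef_rot'],s['torque'],s['ft_force'])
E
```

```text
ee_pos: [0.4785, 0.0409, 0.1114]
ft_force: [-3.9, 3.1, -11.4]
ee_pos: [0.4785, 0.0409, 0.1105]
ft_force: [-4.6, 3.0, -9.6]
ee_pos: [0.4785, 0.041, 0.1099]
ft_force: [-5.3, 3.1, -8.7]
ee_pos: [0.4786, 0.0409, 0.1098]
ft_force: [-6.5, 3.0, -6.5]
[ 7.55092253e-01  6.55618480e-01 -1.78192507e-04 -2.57151707e-04] [ 0.54949982  1.74356254 -0.01935235] [-6.49589321  2.95628142 -6.47420197]
```

To row units: -0.1 m / 0.5 = -0.2, -0.08 m / 0.5 = -0.16.

```bash
echo '{"sx":[0, 0, 0, 0, 0, 0, 0, 0, 0, 0, 0], "sy":[0, 0, 0, 0, 0, 0, 0, 0, 0, 0, 0], "sz":[0, 0, 0, 0, 0, -0.04, -0.1, -0.16, -0.2, -0.2, -0.2], "turn":[0, 0, 0, 0, 0, 0, 0, 0, 0, 0, 0], "aperture":[0.035, 0.045, 0.06, 0.06, 0.06, 0.06, 0.06, 0.06, 0.06, 0.06, 0.06]}' | python3 -m jog; python3 - <<'E'
from h import *
s=r.read_state();print(s['joint_positions'],s['ft_force'])
c=r.camera('side');save(c,'s3.png');im=c['img'][140:260,180:310,::-1]
cv2.imwrite('pics/s3z.png',cv2.resize(im,None,fx=4.5,fy=4.5,interpolation=cv2.INTER_CUBIC))
E
```

```text
time: 13.7
ee_pos: [0.4789, 0.041, 0.2096]
eef_rot: [0.755, 0.656, 0.0, 0.0]
ft_force: [0.1, -0.3, -0.4]
width: 0.06
grip_force: 0.0
[-6.90990412e-01 -5.17405937e-04  5.16420561e-01  1.87241286e+00
 -1.21842472e-05  1.26888753e+00 -3.15564177e-01] [ 0.12937744 -0.29104949 -0.44494448]
```

View pics/s3z.png

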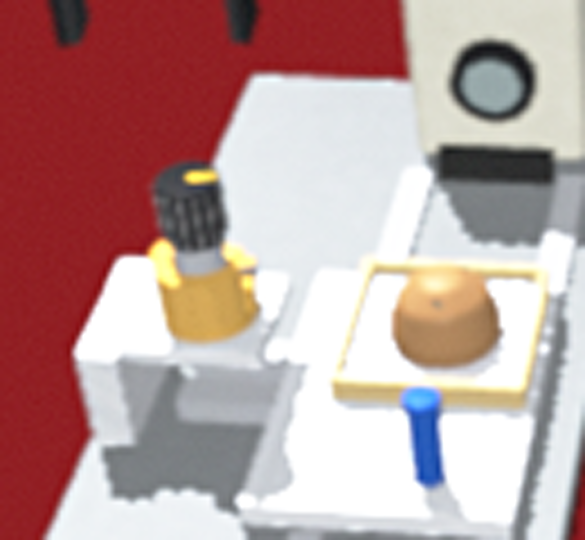

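The knob is retracted and its pointer has turned about 76°; the fossil hasn't moved. Next I take the handle with the fingers in line with the travel.

To row units: 0.1006 m / 0.5 = 0.2012, 0.09 m / 0.5 = 0.18, -1.478 rad / 3.1416 = -0.4705.

```bash
echo '{"sx":[-0.02, -0.04, -0.06, -0.1, -0.12, -0.144, -0.144, -0.144, -0.144, -0.144, -0.144, -0.144], "sy":[0.02, 0.06, 0.1, 0.14, 0.18, 0.2012, 0.2012, 0.2012, 0.2012, 0.2012, 0.2012, 0.2012], "sz":[0, 0, 0, 0, 0, 0, 0, 0, 0, 0, 0, 0], "turn":[-0.0477, -0.0955, -0.1432, -0.191, -0.2387, -0.2865, -0.3342, -0.382, -0.4297, -0.4705, -0.4705, -0.4705], "aperture":[0.05, 0.05, 0.05, 0.05, 0.05, 0.05, 0.05, 0.05, 0.05, 0.05, 0.05, 0.05]}' | python3 -m jog; python3 - <<'E'
from h import *
q=np.load('rig.npy')
c=r.camera('wrist');c['pose']=np.array(c['pose']);
m=cv2.inRange(c['img'],(0,0,90),(90,110,255));n,l,st,ce=cv2.connectedComponentsWithStats(m)
for i in range(1,n):
    if st[i,4]>40: print(st[i],ce[i],at_z(c,*ce[i],.076))
print('pred',proj(c,(.5685,-.0442,.076)))
save(c,'w4.png')
E
```

```text
time: 14.95
ee_pos: [0.5679, -0.0445, 0.2087]
eef_rot: [0.119, 0.993, -0.0, -0.001]
ft_force: [-0.6, 0.4, 0.5]
width: 0.0501
grip_force: 0.0
[321  12  39  55 817] [341.06731946  37.33292534] [0.45379026 0.00055338 0.076     ]
[314  34   8  16  72] [317.59722222  41.125     ] [ 0.45210385 -0.01791659  0.076     ]
[498 146  46  46 589] [516.74023769 166.9524618 ] [0.58883573 0.1233106  0.076     ]
[311 173  17  24 251] [318.21912351 184.19123506] [ 0.56339481 -0.0445402   0.076     ]
[502 194  50   4  60] [524.56666667 196.73333333] [0.61668314 0.12722337 0.076     ]
[  0 283  49   2  50] [ 23.68 283.98] [ 0.59064733 -0.33146355  0.076     ]
[246 284  47   1  47] [269. 284.] [ 0.64474891 -0.11153322  0.076     ]
[353 284  74   1  74] [389.5 284. ] [ 0.67122629 -0.00254029  0.076     ]
pred (np.float64(319.9912123534896), np.float64(189.69380123927948))
```

View pics/w4.png

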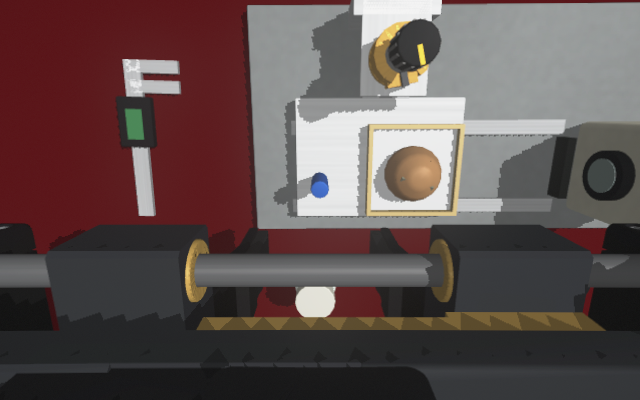

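Wrist view: handle top at (320,187), within about 1 mm of the tool axis, aligned with travel and clear of the jar. Lowering.

To row units: 0.16 m / 0.5 = 0.32, 0.12 m / 0.5 = 0.24.

```bash
echo '{"sx":[0, 0, 0, 0, 0, 0, 0, 0], "sy":[0, 0, 0, 0, 0, 0, 0, 0], "sz":[0.06, 0.12, 0.18, 0.24, 0.28, 0.31, 0.32, 0.32], "turn":[0, 0, 0, 0, 0, 0, 0, 0], "aperture":[0.045, 0.045, 0.045, 0.045, 0.045, 0.045, 0.045, 0.045]}' | python3 -m jog; echo '{"sx":[0, 0, 0, 0, 0, 0, 0], "sy":[0, 0, 0, 0, 0, 0, 0], "sz":[0, 0, 0, 0, 0, 0, 0], "turn":[0, 0, 0, 0, 0, 0, 0], "aperture":[0.03, 0.02, 0.01, 0.01, 0.01, 0.01, 0.01]}' | python3 -m jog 12
```

```text
time: 15.8
ee_pos: [0.5682, -0.0444, 0.0494]
eef_rot: [0.117, 0.993, -0.0, -0.0]
ft_force: [0.5, -0.2, 0.5]
width: 0.045
grip_force: 0.0
time: 16.5
ee_pos: [0.5685, -0.0442, 0.0499]
eef_rot: [0.117, 0.993, 0.0, 0.0]
ft_force: [-0.9, 0.7, 3.5]
width: 0.0158
grip_force: 12.0
```

To row units: 0.035 m / 0.5 = 0.07, 0.033 m / 0.5 = 0.066.

```bash
echo '{"sx":[0, 0, 0, 0, 0, 0, 0, 0, 0, 0, 0, 0], "sy":[0.002, 0.006, 0.012, 0.02, 0.028, 0.036, 0.044, 0.052, 0.06, 0.066, 0.07, 0.07], "sz":[0, 0, 0, 0, 0, 0, 0, 0, 0, 0, 0, 0], "turn":[0, 0, 0, 0, 0, 0, 0, 0, 0, 0, 0, 0], "aperture":[0.01, 0.01, 0.01, 0.01, 0.01, 0.01, 0.01, 0.01, 0.01, 0.01, 0.01, 0.01]}' | python3 -m jog
```

```text
time: 17.7
ee_pos: [0.5767, -0.01, 0.0499]
eef_rot: [0.117, 0.993, 0.0, 0.0]
ft_force: [-1.1, 1.1, 4.9]
width: 0.0155
grip_force: 12.0
```

To row units: 0.049 m / 0.5 = 0.098, 0.045 m / 0.5 = 0.09.

```bash
echo '{"sx":[0, 0, 0, 0, 0, 0, 0, 0, 0, 0, 0, 0], "sy":[0.002, 0.006, 0.012, 0.02, 0.03, 0.04, 0.05, 0.06, 0.07, 0.08, 0.09, 0.098], "sz":[0, 0, 0, 0, 0, 0, 0, 0, 0, 0, 0, 0], "turn":[0, 0, 0, 0, 0, 0, 0, 0, 0, 0, 0, 0], "aperture":[0.01, 0.01, 0.01, 0.01, 0.01, 0.01, 0.01, 0.01, 0.01, 0.01, 0.01, 0.01]}' | python3 -m jog;echo '{"sx":[0, 0, 0, 0, 0, 0, 0], "sy":[0.006, 0.01, 0.014, 0.018, 0.022, 0.022, 0.022], "sz":[0, 0, 0, 0, 0, 0, 0], "turn":[0, 0, 0, 0, 0, 0, 0], "aperture":[0.01, 0.01, 0.01, 0.01, 0.01, 0.01, 0.01]}' | python3 -m jog
```

```text
time: 18.9
ee_pos: [0.5881, 0.0373, 0.0499]
eef_rot: [0.117, 0.993, -0.0, 0.0]
ft_force: [-0.6, -2.3, 4.9]
width: 0.0156
grip_force: 12.0
time: 19.6
ee_pos: [0.5906, 0.0482, 0.0499]
eef_rot: [0.117, 0.993, 0.0, 0.0]
ft_force: [0.7, 0.3, 4.4]
width: 0.0159
grip_force: 12.0
```

To row units: 0.002 m / 0.5 = 0.004, 0.001 m / 0.5 = 0.002.

```bash
for i in 1; do echo '{"sx":[0, 0, 0], "sy":[0.002, 0.004, 0.004], "sz":[0, 0, 0], "turn":[0, 0, 0], "aperture":[0.01, 0.01, 0.01]}' | python3 -m jog;echo '{"sx":[0, 0, 0], "sy":[0.002, 0.004, 0.004], "sz":[0, 0, 0], "turn":[0, 0, 0], "aperture":[0.01, 0.01, 0.01]}' | python3 -m jog;echo '{"sx":[0, 0, 0], "sy":[0.002, 0.003, 0.003], "sz":[0, 0, 0], "turn":[0, 0, 0], "aperture":[0.01, 0.01, 0.01]}' | python3 -m jog; done | grep -E 'pos|ft'
```

```text
ee_pos: [0.591, 0.0498, 0.0499]
ft_force: [0.2, -0.7, 5.1]
ee_pos: [0.5915, 0.0517, 0.0499]
ft_force: [0.4, -2.1, 5.7]
ee_pos: [0.5918, 0.0531, 0.0499]
ft_force: [-0.5, -1.5, 5.9]
```

To row units: 0.001 m / 0.5 = 0.002, 0.0005 m / 0.5 = 0.001.

```bash
for i in 1; do echo '{"sx":[0, 0, 0], "sy":[0.001, 0.002, 0.002], "sz":[0, 0, 0], "turn":[0, 0, 0], "aperture":[0.01, 0.01, 0.01]}' | python3 -m jog;echo '{"sx":[0, 0, 0], "sy":[0.001, 0.002, 0.002], "sz":[0, 0, 0], "turn":[0, 0, 0], "aperture":[0.01, 0.01, 0.01]}' | python3 -m jog; done | grep -E 'pos|ft'
```

```text
ee_pos: [0.5918, 0.0531, 0.0499]
ft_force: [-2.3, -2.9, 7.1]
ee_pos: [0.5918, 0.0531, 0.0499]
ft_force: [-2.4, -6.2, 8.4]
```

Stop felt at 100.0 mm of travel. Relaxing, releasing and backing off.

To row units: -0.15 m / 0.5 = -0.3, -0.13 m / 0.5 = -0.26.

```bash
echo '{"sx":[0, 0, 0, 0, 0, 0, 0, 0, 0, 0, 0, 0], "sy":[-0.0024, -0.0024, -0.0024, -0.0024, -0.0024, -0.0024, -0.0024, -0.0024, -0.0024, -0.0024, -0.0024, -0.0024], "sz":[0, 0, 0, 0, 0, 0, -0.04, -0.1, -0.18, -0.26, -0.3, -0.3], "turn":[0, 0, 0, 0, 0, 0, 0, 0, 0, 0, 0, 0], "aperture":[0.01, 0.02, 0.035, 0.045, 0.045, 0.045, 0.045, 0.045, 0.045, 0.045, 0.045, 0.045]}' | python3 -m jog; python3 - <<'E'
from h import *
c=r.camera('side');im=c['img'][120:280,180:340,::-1]
cv2.imwrite('pics/s5z.png',cv2.resize(im,None,fx=3.7,fy=3.7,interpolation=cv2.INTER_CUBIC))
E
```

```text
time: 22.3
ee_pos: [0.5934, 0.0543, 0.2031]
eef_rot: [0.117, 0.993, 0.001, 0.003]
ft_force: [0.6, -0.5, -0.1]
width: 0.0451
grip_force: 0.0
```

View pics/s5z.png

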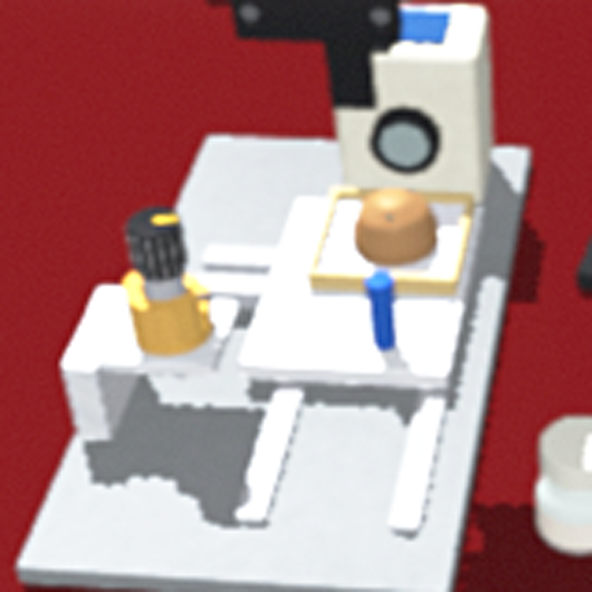

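The carriage is at the camera, the fossil is centred, the knob is still retracted and the gripper is clear. Handing in.

```bash
echo '{"sx":[0, 0, 0], "sy":[0, 0, 0], "sz":[0, 0, 0], "turn":[0, 0, 0], "aperture":[0.045, 0.045, 0.045]}' | python3 -m jog | head -2; python3 -c "
from bench import r
print(r.close_job())"
```

```text
time: 22.65
ee_pos: [0.5912, 0.0541, 0.1985]
the job is handed in; nothing more can be done
None
```

The job is handed in at about 22.7 s with the plunger resting in the notch at about 76° clockwise, the carriage at its stop after 100 mm of travel, and the fossil still centred on its tray; the verdict was not returned.

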